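# Fold down the recipe stand on the kitchen bar

## Task

Fold away the recipe stand on the kitchen bar: press the red pad of its ratchet pawl right down so that the pawl comes free of the teeth and stays free, then push the raised back panel down past the teeth until it lies flat on its rests. It is all done by pressing and pushing: do not lift the panel higher, and leave the spice jar, pepper mill and mug standing where they are.

Things in the scene. Friction and masses are not known exactly. Their poses are not given: they have to be found in the camera images.
- stand: Folding recipe stand, dark wood base, screwed to the counter. Origin on the counter under the base plate (18 mm thick, x -195 to +140, y -135 to +100 mm in its own axes, z up). The panel's hinge line is parallel to its y axis at x -60, z 45 mm; the panel lies down towards +x. The ratchet (toothed steel wheel, 76 mm across, on the hinge line; pawl with bracket up to z 81 mm) is at y -108 mm.
- hinge (a point): Middle of the panel's hinge line (stand x -60, y 0, z 45 mm); its axes are the stand's.
- panel (a joint): Angle of the back panel above flat, rad: 0 = flat on its rests (hard stop), 0.92 to 1.12 at the start, at most 1.3. The hinge is stiff (0.8 N m friction): the panel stays where it is left; with the pawl free a push of 3 to 7 N at panel_top folds it. While the pawl is engaged a tooth stops it at about 0.9 (0.84 if pushed with 20 N).
- panel_top (a point): Point on the panel's upper (reading) face, 140 mm from the hinge line, mid-width; axes: x away from the hinge, y along the hinge line, z out of the face. The panel is a light wood board 10 mm thick, 170 mm wide, ending 190 mm from the hinge line, which lies in its middle plane; a dark ledge stands 23 mm out of the face at 8 to 16 mm from the hinge. Flat, the face is 50 mm above the counter.
- pawl (a joint): Angle of the pawl, rad: 0 = nose down between the teeth (start), 0.35 = pad fully down against its stop, nose lifted out. The nose clears the teeth from about 0.2. The pivot rubs (0.16 N m): the pawl stays where it is left; a push of about 4 N on the pad moves it.
- pawl_pad (a point): Middle of the top of the red thumb pad (36 x 36 x 7 mm) on the pawl's free end; at stand x -160, y -108, z 98 mm at the start, 17 mm lower when fully pressed. The pawl is a seesaw: its pivot lies 45 mm from the pad's middle towards the toothed wheel (stand +x) and 26 mm below the pad's top; pressed, the pad tilts by the joint angle.
- spice_jar: Bystander: amber glass jar with yellow cap, 52 mm across, 100 mm tall, loose. Origin at the centre of its foot.
- pepper_mill: Bystander: dark turned wooden pepper mill, 54 mm across, 138 mm tall, loose. Origin at the centre of its foot.
- mug: Bystander: blue mug, 76 mm across with a handle at its own +y, 85 mm tall, loose. Origin at the centre of its foot.

How it is judged:
By the outcome, as a careful person would: the job done as asked, in the order asked, and still so for the second after the job is handed in, with the robot touching nothing.
It also fails if it takes over 43 s, if anything falls off the work surface, if the arm or the gripper's body presses on something with over 40 N, if the wrist force passes 120 N, or if a joint passes its speed limit or range.

## Robot

A 6-joint arm with a two-finger parallel gripper is mounted at the origin on the work surface. World frame = base frame: x ahead of the robot, y to its left, z up, the work surface at z = 0. Lengths are in m, angles in rad, forces in N, time in s.
With the tool pointing down it reaches from about 0.35 to 0.775 m from the base axis. Payload 7.3 kg.
Tool frame: the origin (TCP) lies at the very end of the fingers, on their centre line; the grasp point (between the pads) lies 19 mm behind it; z points along the fingers, y is the line along which they close (so a half turn about z gives the same grasp; the last joint's range is limited). The gripper opens to 92 mm and grips with 3 to 60 N. Pads are 19 mm wide; open, the fingers measure 130 mm over their backs; the gripper's body (75 mm by 190 mm) begins 47 mm behind the grasp point.
Start: joints at [-1.386, 0.342, 1.524, -0, 1.275, -0.146], TCP at [0.171, -0.497, 0.227] pointing down, gripper open.
Joint ranges: [-2.53, 2.53], [-0.77, 2.02], [0.04, 2.7], [-1, 4.14], [0.28, 2.66], [-3.11, 3.11]. Speed limits (rad/s): [2.57, 2.57, 3.14, 3.14, 3.14, 3.14].

## Interface

Orientations are given as a unit quaternion [w, x, y, z].
In Python, from cell import r gives the robot as it stands. The module is installed in compiled form; this text tells all that it offers.
- The arm moves only by the shell command python3 -m inch 'ROWS' [OPENING]. ROWS is JSON, a list of rows, each a list of 4 numbers: the shift along the tool's x, y, z in m, then the turn about the tool's z in degrees. In form: [[dx, dy, dz, yaw], ...]. A call has 1 to 20 rows; each row is the pose to reach, as a shift and turn from the pose commanded when the call began, along the tool's axes at that moment; what a row does not reach only later rows make up. A row lasts 1/10 s, in which the tool goes at most 50 mm and 8.59 degrees, less where a joint would pass 70% of its speed; a pose out of reach is approached as far as the arm can. A call with a gripper value outside its range is refused whole. OPENING is the closure, from 0 (fully open) to 1 (shut), set as the call begins (- or left out, the last holds). The fingers move at their own pace and stop on an object; the grip force is fixed at half the most. Time passes only in rows, so rows that repeat a pose let the fingers close. It gives the time, the measured TCP pose, the force, the opening and the grip force at its end, in the units of the state.
- r.observe(): the state, without advancing time (a new reading comes with each control period).
- r.capture(name): name is "scene" or "top" or "wrist"; returns (picture, depth): 384x512x3 uint8, blue, green, red; 384x512 float32, m along the optical axis (not along the pixel's ray), 0 where there is no reading.
- r.get_calibration(name): a dict with "fov_y" (degrees; the focal length in pixels is half the picture's height over the tangent of half this angle, whatever the lens; pixels are square), "cx", "cy" (the principal point, pixels), "R" (3x3) and "t" (3): a world point X has camera coordinates R X + t. Camera axes: x right, y down, z forward; pixel columns grow to the right and rows downward; lengths in m; the calibration is good to about 2 mm. The wrist camera is an equidistant fisheye: a pixel r from the principal point sees the ray r / f radians off the axis. A picture is of the moment at which its call begins: read the wrist's pose just before it. get_calibration takes no time and is no camera call; for the wrist camera it gives the pose at the moment of the call.
- r.close_job(): hands the job in; it is judged then, once.
The state is a dict: "t": time; "q": joint angles; "joint_vel": joint speeds; "joint_torque": joint torques, N m; "tool_pos": TCP position; "tool_rot": TCP orientation; "wrist_force": force on the tool from outside, world axes, zero at the start; "torque": the same for the moment, N m; "gripper_width": opening from 0.0 (shut) to 1.0 (fully open); "finger_force": force on a finger pad.
Only numpy, scipy, OpenCV 4.12 (cv2) and the standard library are available. Lean on these libraries where they do the work, as an engineer would, in place of code of your own. Each camera call takes 0.05 s, during which the arm holds its last target. There are 200 camera calls.

## Working session

There is one attempt and no reset: what is moved stays moved. The work goes in short steps, Python scripts to look and compute and a shell command to move; the robot and the scene stay as the last step left them, time stands still between calls to the robot, and variables do not carry over. Pictures are saved under pics/ and viewed, at most 10 in all, crops included, and the job is handed in when it is done.

```bash
mkdir -p pics
cat > h.py <<'E'
import numpy as np, cv2
from cell import r
def pts(name):
    c=r.get_calibration(name); im,d=r.capture(name)
    f=im.shape[0]/2/np.tan(np.radians(c["fov_y"])/2)
    v,u=np.mgrid[:384,:512]
    P=np.stack([(u-c["cx"])/f*d,(v-c["cy"])/f*d,d],-1)
    W=(P-np.array(c["t"]))@np.array(c["R"])
    W[d==0]=np.nan
    return im,W
E
python3 - <<'E'
from h import *
o=r.observe();print(o)
for n in("scene","top"):
    im,W=pts(n);cv2.imwrite(f"pics/{n}0.png",im);np.save(f"pics/{n}0.npy",W)
E
```

```text
{'t': 0.0, 'q': array([-1.38599555e+00,  3.42720172e-01,  1.52501858e+00,  1.63013930e-05,
        1.27540210e+00, -1.46011164e-01]), 'joint_vel': array([ 0.00025103,  0.00145411, -0.00214831,  0.00031774, -0.0006684 ,
       -0.00047176]), 'joint_torque': array([-3.75180180e-04, -4.31243777e+01, -2.44225109e+01,  7.19920266e-02,
        5.58947877e-02, -1.29730879e-04]), 'tool_pos': array([ 0.17047015, -0.49612095,  0.22604575]), 'tool_rot': array([-7.74103040e-04,  9.86351688e-01,  1.64650380e-01, -7.21816607e-06]), 'wrist_force': array([0.14870513, 0.64331888, 0.45779512]), 'torque': array([-0.02432784,  0.02130309, -0.0479039 ]), 'finger_force': 0.0, 'gripper_width': 0.9989405150149635}
```

View pics/scene0.png

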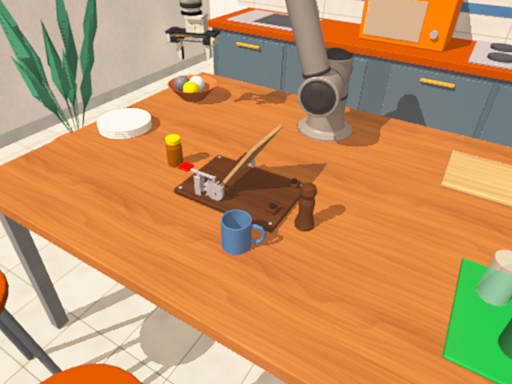

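View pics/top0.png

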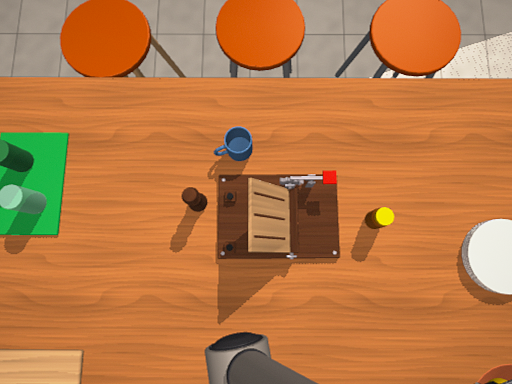

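The top view shows the red pad at about (329,177), the panel at (270,215), the jar cap at (382,217), the mug at (238,143) and the mill at (194,199). Next I'll measure them.

Run:
```python
from h import *
for n in("top","scene"):
    im=cv2.imread(f"pics/{n}0.png");W=np.load(f"pics/{n}0.npy")
    b,g,rr=[im[...,i].astype(int) for i in range(3)]
    red=(rr>180)&(g<45)&(b<45)&(W[...,2]>.05)&(W[...,2]<.15)
    yel=(rr>180)&(g>160)&(b<80)&(W[...,2]>.07)&(W[...,2]<.13)
    blu=(b>g+30)&(b>rr+50)&(W[...,2]>.02)&(W[...,2]<.12)
    for k,m in(("red",red),("yel",yel),("blu",blu)):
        P=W[m]; print(n,k,len(P),np.median(P,0).round(4),P.min(0).round(3),P.max(0).round(3)) if len(P) else 0
    if n=="top":
        for u,v in((194,199),(222,180),(223,254),(335,254),(329,177),(205,201)): print(u,v,W[v,u].round(4))
        # panel: light wood plane
        m=np.zeros(b.shape,bool);m[180:252,252:288]=1
        m&=(W[...,2]>.05)
        P=W[m];A=np.c_[P[:,:2],np.ones(len(P))];w=np.ones(len(P),bool)
        for _ in range(6):
            c=np.linalg.lstsq(A[w],P[w,2],rcond=None)[0];w=abs(A@c-P[:,2])<.006
        print("plane",c,w.sum(),len(P),"angle",np.arctan(np.hypot(c[0],c[1])),"dir",np.degrees(np.arctan2(c[1],c[0])))
        Q=P[w];print(Q.min(0),Q.max(0))
        # base plate outline
        bp=(abs(W[...,2]-.018)<.006)&(rr<130);bp[:165]=0;bp[268:]=0;bp[:,:212]=0;bp[:,345:]=0
        n_,l,s,_=cv2.connectedComponentsWithStats(bp.astype(np.uint8));bp=l==1+s[1:,4].argmax()
        R=cv2.minAreaRect(W[bp][:,:2].astype(np.float32)*1000);print("base",R,cv2.boxPoints(R))
```

```text
top red 167 [ 0.6175 -0.1839  0.0982] [ 0.601 -0.2    0.094] [ 0.634 -0.168  0.102]
top yel 246 [ 0.5163 -0.3212  0.1002] [ 0.118 -0.597  0.07 ] [ 0.539 -0.3    0.105]
top blu 177 [0.7055 0.0752 0.0817] [0.687 0.021 0.02 ] [0.759 0.121 0.088]
194 199 [0.5532 0.1603 0.1278]
222 180 [0.6249 0.1032 0.0197]
223 254 [0.4191 0.096  0.0163]
335 254 [ 0.4208 -0.2097  0.0161]
329 177 [ 0.6172 -0.1836  0.1   ]
205 201 [0.5645 0.1491 0.0212]
plane [-0.01900104  1.4891462   0.19055999] 2467 2493 angle 0.979474962745258 dir 90.73103675266287
[ 0.42461038 -0.07731285  0.05835138] [0.61473548 0.01398719 0.20422673]
base ((520.865234375, -157.2987060546875), (216.9085693359375, 126.4399642944336), 0.3164846897125244) [[ 412.06342  -94.67876]
 [ 412.76178 -221.11679]
 [ 629.66705 -219.91866]
 [ 628.9687   -93.48062]]
scene red 87 [ 0.6244 -0.1835  0.0989] [ 0.605 -0.203  0.095] [ 0.639 -0.168  0.103]
scene yel 220 [ 0.508  -0.3366  0.0923] [ 0.075 -0.622  0.07 ] [ 0.544 -0.301  0.104]
scene blu 690 [0.7517 0.062  0.0637] [0.687 0.02  0.02 ] [0.764 0.124 0.088]
```

```bash
python3 -m inch '[[0.05,-0.014,0,-8],[0.1,-0.028,0,-16],[0.15,-0.042,0,-24],[0.2,-0.056,0,-32],[0.25,-0.07,0,-40],[0.3,-0.084,0,-48],[0.35,-0.098,0,-56],[0.4,-0.112,0,-64],[0.45,-0.126,0,-71],[0.49,-0.137,0.03,-71],[0.523,-0.145,0.06,-71],[0.523,-0.145,0.09,-71],[0.523,-0.145,0.1,-71],[0.523,-0.145,0.1,-71],[0.523,-0.145,0.1,-71],[0.523,-0.145,0.1,-71]]' 1
python3 - <<'E'
from h import *
o=r.observe();print(o["t"],o["tool_pos"],o["tool_rot"],o["wrist_force"])
im,W=pts("top");cv2.imwrite("pics/top1.png",cv2.resize(im[130:290,180:420],None,fx=3,fy=3))
E
```

```text
t: 1.7
tool_pos: [0.6185, -0.191, 0.1292]
tool_rot: [0.002, 0.708, 0.706, 0.001]
wrist_force: [-0.4, -0.1, 0.2]
gripper_width: 0.005
finger_force: 0.0
1.7 [ 0.61850868 -0.19095077  0.12922181] [1.81179825e-03 7.07923842e-01 7.06286182e-01 6.16782925e-04] [-0.42934507 -0.05808518  0.18006623]
```

View pics/top1.png

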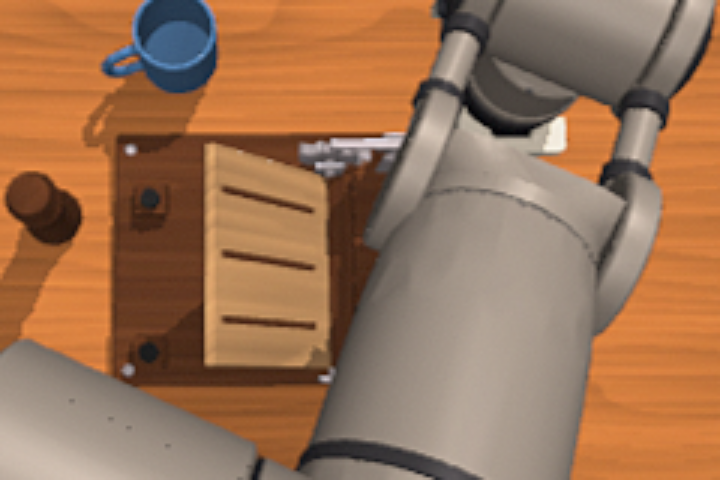

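The tool is over the pad and clear of the panel (crop (330,270)) and the jar, so I'll press in steps.

```bash
python3 -m inch '[[0,0,0.01,0],[0,0,0.02,0],[0,0,0.026,0],[0,0,0.03,0],[0,0,0.033,0],[0,0,0.036,0],[0,0,0.039,0],[0,0,0.041,0],[0,0,0.041,0]]'; python3 -m inch '[[0,0,0.001,0],[0,0,0.002,0],[0,0,0.003,0],[0,0,0.004,0],[0,0,0.004,0]]'
```

```text
t: 2.65
tool_pos: [0.6188, -0.1922, 0.0868]
tool_rot: [0.002, 0.708, 0.707, -0.001]
wrist_force: [-0.7, -6.0, 5.5]
gripper_width: 0.009
finger_force: 3.3
t: 3.15
tool_pos: [0.6189, -0.1928, 0.0835]
tool_rot: [0.003, 0.708, 0.707, -0.001]
wrist_force: [-1.2, -10.0, 7.3]
gripper_width: 0.004
finger_force: 5.0
```

```bash
python3 -m inch '[[-0.002,0,0.001,0],[-0.004,0,0.002,0],[-0.004,0,0.003,0],[-0.004,0,0.003,0]]'; python3 -m inch '[[0,0,0.001,0],[0,0,0.002,0],[0,0,0.002,0]]'
```

```text
t: 3.55
tool_pos: [0.6192, -0.1938, 0.0824]
tool_rot: [0.002, 0.707, 0.707, 0.001]
wrist_force: [-5.1, 1.9, 20.9]
gripper_width: 0.007
finger_force: 9.0
t: 3.85
tool_pos: [0.6194, -0.1939, 0.0819]
tool_rot: [0.002, 0.707, 0.707, 0.001]
wrist_force: [-8.1, 2.7, 28.4]
gripper_width: 0.003
finger_force: 12.8
```

The force rises sharply at z 0.082, where the stop was predicted (0.083). I'll lift off and check.

```bash
python3 -m inch '[[0,0,-0.01,0],[0,0,-0.03,0],[0,0,-0.07,0],[0,0,-0.11,0],[0,0,-0.15,0],[0,0,-0.17,0],[0,-0.05,-0.17,0],[0,-0.1,-0.17,0],[0,-0.119,-0.17,0],[0,-0.119,-0.17,0],[0,-0.119,-0.17,0]]'
python3 - <<'E'
from h import *
for n in("top","scene"):
    im,W=pts(n)
    b,g,rr=[im[...,i].astype(int) for i in range(3)]
    red=(rr>180)&(g<45)&(b<45)&(W[...,2]>.05)&(W[...,2]<.15);P=W[red]
    if len(P):
        print(n,len(P),np.median(P,0),P.min(0),P.max(0))
        A=np.c_[P[:,:2]-P[:,:2].mean(0),np.ones(len(P))];print("slope",np.linalg.lstsq(A,P[:,2],rcond=None)[0])
    if n=="scene": cv2.imwrite("pics/scene2.png",cv2.resize(im[60:260,130:350],None,fx=3,fy=3))
E
```

```text
t: 4.95
tool_pos: [0.4997, -0.1936, 0.2471]
tool_rot: [0.001, 0.708, 0.707, 0.0]
wrist_force: [0.0, -0.2, -0.2]
gripper_width: 0.003
finger_force: 0.0
top 133 [ 0.61755465 -0.1894153   0.08135167] [ 0.60200557 -0.20489524  0.07371635] [ 0.63411759 -0.17470608  0.09039123]
slope [0.00038753 0.3577931  0.08107686]
scene 48 [ 0.62857293 -0.185483    0.08401619] [ 0.60716634 -0.19944441  0.07696759] [ 0.64000973 -0.17479031  0.08810927]
slope [-0.05279356  0.26133842  0.08390152]
```

View pics/scene2.png

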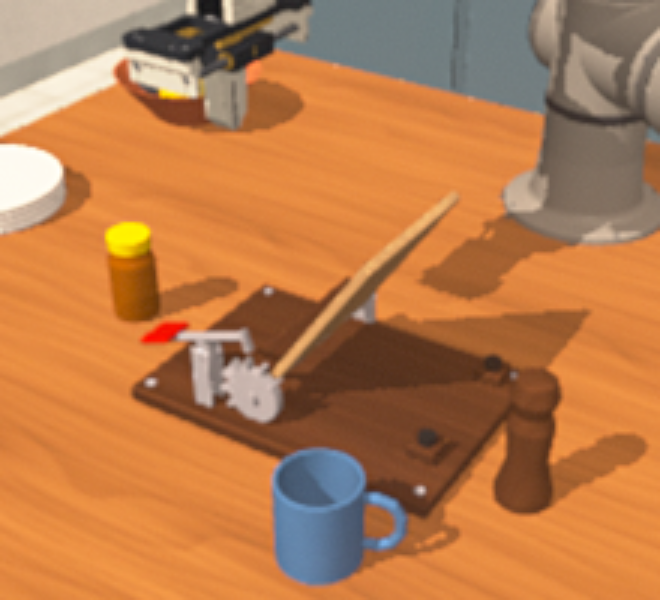

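The pawl stays fully down: the pad has dropped 17 mm and its slope is 0.345 rad. Next comes the panel, pushed near its end along the arc.

```bash
python3 -m inch '[[0.04,0,0.03,0],[0.08,0,0.055,0],[0.12,0,0.062,0],[0.15,0,0.062,0],[0.17,0,0.062,0],[0.18,0,0.062,0],[0.188,0,0.062,0],[0.194,0,0.066,0],[0.199,0,0.07,0],[0.206,0,0.075,0],[0.2115,0,0.08,0],[0.218,0,0.086,0],[0.223,0,0.092,0],[0.223,0,0.092,0]]'
```

```text
t: 6.45
tool_pos: [0.4989, 0.0304, 0.1537]
tool_rot: [-0.001, 0.707, 0.707, -0.0]
wrist_force: [1.1, -1.0, 0.2]
gripper_width: 0.003
finger_force: 0.4
```

```bash
python3 -m inch '[[0.005,0,0.006,0],[0.0105,0,0.013,0],[0.015,0,0.02,0],[0.0195,0,0.0265,0],[0.0235,0,0.034,0],[0.027,0,0.041,0],[0.03,0,0.049,0],[0.033,0,0.0565,0],[0.0355,0,0.064,0],[0.038,0,0.072,0],[0.0395,0,0.08,0],[0.041,0,0.0885,0],[0.0415,0,0.095,0],[0.042,0,0.101,0],[0.042,0,0.105,0],[0.042,0,0.107,0],[0.042,0,0.107,0]]'
```

```text
t: 8.15
tool_pos: [0.4995, 0.0718, 0.0497]
tool_rot: [0.0, 0.707, 0.707, 0.001]
wrist_force: [-8.5, -0.5, 24.2]
gripper_width: 0.006
finger_force: 12.0
```

Firm contact at z 0.050, the flat height. I'll retreat and look.

```bash
python3 -m inch '[[0,0,-0.01,0],[0,0,-0.04,0],[0,0,-0.08,0],[0,0,-0.12,0],[0,0,-0.16,0],[-0.05,0,-0.18,0],[-0.1,0,-0.18,0],[-0.15,0,-0.18,0],[-0.2,0,-0.18,0],[-0.25,0,-0.18,0],[-0.27,0,-0.18,0],[-0.27,0,-0.18,0]]'
python3 - <<'E'
from h import *
im,W=pts("top");W0=np.load("pics/top0.npy")
b,g,rr=[im[...,i].astype(int) for i in range(3)]
P=W[(rr>180)&(g<45)&(b<45)&(W[...,2]>.05)&(W[...,2]<.15)]
if len(P): print("red",len(P),np.median(P,0),np.linalg.lstsq(np.c_[P[:,:2]-P[:,:2].mean(0),np.ones(len(P))],P[:,2],rcond=None)[0])
m=(W[...,0]>.43)&(W[...,0]<.59)&(W[...,1]>-.04)&(W[...,1]<.1)&(W[...,2]>.035)
Q=W[m];print("panel",len(Q),np.median(Q,0),np.linalg.lstsq(np.c_[Q[:,:2],np.ones(len(Q))],Q[:,2],rcond=None)[0])
im,W=pts("scene");cv2.imwrite("pics/scene3.png",cv2.resize(im[60:260,130:350],None,fx=3,fy=3))
o=r.observe();print(o["t"],o["tool_pos"],o["wrist_force"])
E
```

```text
t: 9.35
tool_pos: [0.4989, -0.2016, 0.227]
tool_rot: [0.0, 0.709, 0.705, -0.0]
wrist_force: [1.2, 0.3, -0.6]
gripper_width: 0.007
finger_force: 0.0
red 134 [ 0.61792231 -0.1894072   0.08133713] [0.00649926 0.34959853 0.08137144]
panel 3084 [0.50882706 0.02967496 0.05017762] [-0.00095483 -0.00122785  0.05071911]
9.45 [ 0.49898564 -0.19832105  0.22722233] [-0.03742649  0.90279235  0.09639901]
```

View pics/scene3.png

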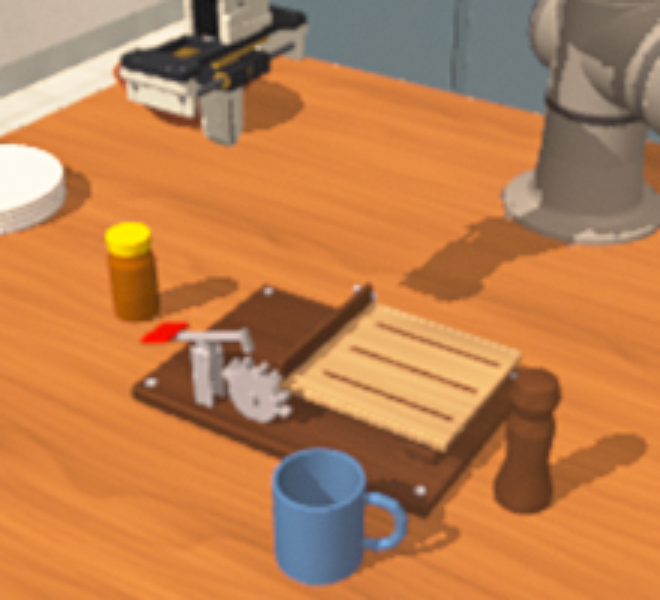

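The panel lies flat: its face is at 50.2 mm with slope about 0. The pawl is still down, the bystanders haven't moved, and the robot is clear.

```bash
python3 -c "from cell import r; print(r.close_job())"
```

```text
the job is handed in; nothing more can be done
None
```

The recipe stand is folded away and the job handed in at about 9.5 s: the pawl is fully pressed and stays free, the panel lies flat on its rests, and the jar, mill and mug are where they were.

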